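# Raise the parts dish to focus on the lift stand

## Robot

A 7-joint arm with a two-finger parallel gripper is mounted at the origin on a cart in front of the work surface, level with it; the furniture and walls round the work are solid. World frame = base frame: x ahead of the robot, y to its left, z up, the work surface at z = 0. Lengths are in m, angles in rad, forces in N, time in s.
With the tool pointing down it reaches from about 0.425 to 0.975 m from the base axis. Payload 16.7 kg.
Tool frame: the origin (TCP) lies midway between the tips of the shut fingers; the grasp point (between the pads) lies 19 mm behind it; z points along the fingers, y is the line along which they close (so a half turn about z gives the same grasp; the last joint's range is limited). The gripper opens to 85 mm and grips with 20 to 120 N. Pads are 22 mm wide; open, the fingers measure 114 mm over their backs; the gripper's body (76 mm by 85 mm) begins 54 mm behind the grasp point. The pads swing forward as they close: fully open they stand 13 mm farther back than shut.
Start: joints at [1.069, 0.426, 0.074, 1.606, -0.034, 1.111, -0.067], TCP at [0.233, -0.634, 0.202] pointing down, gripper open.
Joint ranges: [-2.85, 2.85], [-0.5, 2.14], [-1.23, 1.37], [0.21, 2.46], [-1.02, 4.16], [0.16, 2.05], [-2.73, 2.73]. Speed limits (rad/s): [1.89, 1.89, 2.39, 2.39, 3.01, 3.01, 3.01].

## Interface

Orientations are given as [roll, pitch, yaw] about the fixed x, y, z axes, in that order (R = Rz(yaw) Ry(pitch) Rx(roll)).
In Python, from bench import * gives the robot as it stands. Calls block until the motion is done:
- move_to(position, orientation): joint-space move of the TCP to a pose.
- servo_line(position, ori=None, speed=0.15, contact_N=None): straight line of the TCP; ori=None keeps the orientation; speed is the mean speed in m/s. With contact_N (N) it stops when the force on the tool has changed by that much, and returns True; else False.
- move_j(angles): joint-space move.
- command_gripper(opening): opening from 0.0 (shut) to 1.0 (fully open); the grip force is fixed at half the most; returns when the fingers have stopped.
- dwell(seconds).
- ik(position, orientation): joint angles nearest the present ones, or None.
- sense(): the state.
- capture(name): name is "scene" or "side" or "wrist"; returns a dict with "frame" (384x512x3 uint8, red, green, blue), "fx", "fy", "cx", "cy" (pixels), "extrinsics" (4x4, takes a point from world to camera coordinates). Camera axes: x right, y up, looking along -z (the intrinsics and any distortion apply to the point x, -y, -z); pixel columns grow to the right and rows downward; lengths in m; the calibration is good to about 2 mm. A picture is of the moment at which its call begins. There is no depth.
A pose or a line that the arm cannot do raises IKError and nothing moves.
- sign_off(): hands the job in; it is judged then, once.
The state is a dict: "clock": time; "qpos": joint angles; "joint_velocities": joint speeds; "tau": joint torques, N m; "position": TCP position; "tcp_rot": TCP orientation; "ft_force": force on the tool from outside, world axes, zero at the start; "wrist_torque": the same for the moment, N m; "gripper_width": opening from 0.0 (shut) to 1.0 (fully open); "grasp_force": force on a finger pad.
Only numpy, scipy, OpenCV 4.12 (cv2) and the standard library are available. Lean on these libraries where they do the work, as an engineer would, in place of code of your own. Each camera call takes 0.05 s, during which the arm holds its last target. There are 200 camera calls.

## Task

Get the steel dish of small lock parts in front of the lift stand up into view of the inspection camera: it is full of loose parts, so slide it along the bench without picking it up, over the bevelled lip of the lowered stage and fully home against the back of the horseshoe nest. Then press the lever's bar down to raise the stage until its brass pointer stands level with the red focus mark on the scale, and leave it held there with the dish still home and flat. Leave the loose things round about where they lie.

Things in the scene. Friction and masses are not known exactly. Their poses are not given: they have to be found in the camera images.
- dish: round grey steel parts dish, full of small parts, loose on the bench in front of the stand: 95 mm across its rim, 23 mm high, foot 72 mm across and 8 mm high (67 mm across at the very bottom), the side flaring from foot to rim; 0.18 kg. Too wide to grasp across. Origin: centre of its underside, z up
- stand: lift stand, fixed: foot plate (x 64 to 156 mm, y -62 to 62) and aluminium column (46 mm wide, front face at x = 73 mm, 152 mm high) with an inspection camera on top, its lens ring 150 mm or more above the bench, behind the nest. Origin: on the bench under the nest centre; x points into the nest from its open front towards the column (the way the dish slides in), y left, z up
- nest (a point): nest centre on the stage plate; axes as the stand's; rises with the stage. Lowered, the plate is 2.5 mm above the bench, 136 mm wide in front, edge at x = -43 mm with a bevelled lip down to the bench at x = -57. Nest: dark horseshoe rim 5 mm high, inner radius 38.5 mm, open to -x, ends flared to 117 mm apart at x = -46. Dish home (foot against the back): its origin 2 to 4 mm behind this point
- pointer_tip (a point): tip of the brass pointer that rides on the stage's carriage (6 to 7 mm high), 57.5 mm above the stage plate; it moves straight up with the stage
- focus_mark (a point): tip of the red clip on the white scale beside the column, beside the path of the pointer tip; it marks the height to which the pointer must be raised (15 to 41 mm above where the pointer starts); do not move it
- press_bar (a point): middle of the black bar at the end of the lever, right of the stand: 18 mm thick, 44 mm long, level, along the stand's y. It starts about 157 mm above the bench, towards the robot from the hub, and swings down round the hub
- lever_hub (a point): point on the lever's turning axis (along the stand's y) in the plane of press_bar: 90 mm above the bench, the bar's middle 140 mm from it
- lever (a joint): lever angle in rad: 0 as it starts, with the stage down (bar 0.50 rad above level), growing as the bar is pressed down, at most 1.0. The stage rises 45 mm per rad. A brake in the hub holds lever and stage wherever they are left; pressing the bar takes about 4 to 6 N
- cylinder_brass: brass lock cylinder, 38x70x17 mm, loose bystander, lying well left of the dish or right of the stand. Origin: centre of its underside
- cylinder_nickel: nickel lock cylinder, 38x70x17 mm, loose bystander, lying well left of the dish or right of the stand. Origin: centre of its underside
- car_fob_1: black car key fob, 76x37x15 mm, loose bystander, lying well left of the dish or right of the stand. Origin: centre of its underside

How it is judged:
On the way, in this order (a step that is already met when the one before it is completed fails the run):
1. the dish is slid fully home into the nest of the lowered stage (x of dish in the frame of nest between -0.003 and 0.008 m and y of dish in the frame of nest between -0.006 and 0.006 m and z of dish in the frame of nest below 0.002 m and angle between dish's own z axis and vertical below 0.05 rad and value of joint lever below 0.1 rad), for 0.2 s.
2. the stage, with the dish home, is raised until the pointer is level with the red mark (z of pointer_tip in the frame of focus_mark between -0.003 and 0.003 m and x of dish in the frame of nest between -0.003 and 0.008 m and y of dish in the frame of nest between -0.006 and 0.006 m), for 0.3 s.
At the end, for the whole second after the job is handed in: The pointer tip is level with the red mark to within 3 mm, held there at rest; the dish lies flat (within 0.05 rad) on the stage, fully home in the nest: its centre between 3 mm in front of and 8 mm behind the nest centre and within 6 mm of it sideways (all of step 2 and z of dish in the frame of nest between -0.002 and 0.002 m and angle between dish's own z axis and vertical below 0.05 rad and linear speed of dish below 0.01 m/s); the robot touches nothing.
It fails at once if the dish is picked up off bench or stage (more than 6 mm above the stage plate) (z of dish in the frame of nest above 0.006 m).
It fails at once if the dish is tipped by more than 0.3 rad (angle between dish's own z axis and vertical above 0.3 rad).
It fails at once if the red focus mark is moved (distance of focus_mark from where it was at the start of the episode above 0.004 m).
It fails at once if a loose bystander is moved by more than 25 mm (distance of any of cylinder_brass, cylinder_nickel, car_fob_1 from where it was at the start of the episode above 0.025 m).
It also fails if it takes over 45 s, if anything falls off the work surface, if the arm or the gripper's body presses on something with over 40 N, if the wrist force passes 120 N, or if a joint passes its speed limit or range.

## Working session

There is one attempt and no reset: what is moved stays moved. The work goes in short steps, each a Python script; the robot and the scene stay as the last script left them, time stands still between calls to the robot, and variables do not carry over. Pictures are saved under pics/ and viewed, at most 10 in all, crops included, and the job is handed in when it is done.

```bash
mkdir -p pics; ls; python3 - <<'E'
from bench import *
import cv2,json,numpy as np
for n in ["scene","side","wrist"]:
    c=capture(n); cv2.imwrite(f"pics/{n}0.png",c["frame"][:,:,::-1]); 
    print(n,c["fx"],c["fy"],c["cx"],c["cy"],[k for k in c]); print(np.round(c["extrinsics"],4).tolist())
s=sense(); print(s)
E
```

```text
pics
scene 448.90306346316316 448.90306346316316 248.65200024248347 191.7862745220888 ['frame', 'fx', 'fy', 'cx', 'cy', 'extrinsics']
[[-0.883, -0.4693, 0.0099, 0.4469], [0.2639, -0.4789, 0.8373, -0.3725], [-0.3882, 0.7419, 0.5467, -0.7687], [0.0, 0.0, 0.0, 1.0]]
side 388.0175358727272 388.0175358727272 263.17946262739304 195.40069585276362 ['frame', 'fx', 'fy', 'cx', 'cy', 'extrinsics']
[[0.951, -0.3088, -0.0136, -0.6437], [0.1865, 0.5382, 0.8219, -0.1035], [-0.2465, -0.7842, 0.5694, -1.0446], [0.0, 0.0, 0.0, 1.0]]
wrist 278.6026517422503 278.6026517422503 258.25678860263565 189.3654106825155 ['frame', 'fx', 'fy', 'cx', 'cy', 'extrinsics']
[[0.3442, -0.9389, -0.0009, -0.6742], [0.8918, 0.3272, -0.3125, 0.0396], [0.2937, 0.1067, 0.9499, -0.3785], [0.0, 0.0, 0.0, 1.0]]
{'clock': 0.15, 'qpos': array([ 1.06952739,  0.42660852,  0.07385267,  1.60645718, -0.03408273,
        1.1108022 , -0.06709095]), 'joint_velocities': array([ 0.00019665, -0.00103338, -0.0002306 , -0.00286755,  0.00039562,
       -0.00068196,  0.00090921]), 'tau': array([ 5.15446227e-03, -9.50323105e+01,  3.76410529e+00, -4.63762736e+01,
        1.94614695e-02,  7.76663219e-03,  6.81799918e-06]), 'position': array([ 0.23243088, -0.6333486 ,  0.20105916]), 'tcp_rot': array([-3.14057954e+00,  8.08087812e-05,  3.51756999e-01]), 'ft_force': array([-0.18303433, -0.50135988,  0.90074448]), 'wrist_torque': array([ 0.03517756, -0.03895475,  0.03535146]), 'grasp_force': 0.0, 'gripper_width': 0.9972001572864765}
```

View pics/scene0.png

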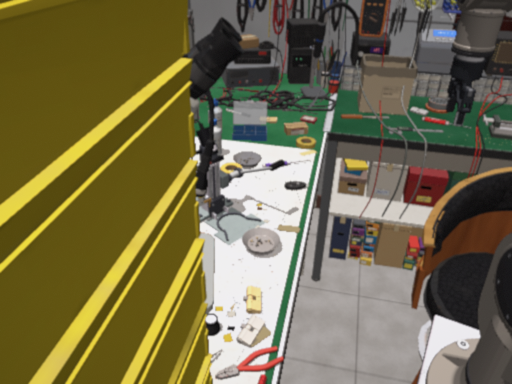

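View pics/side0.png

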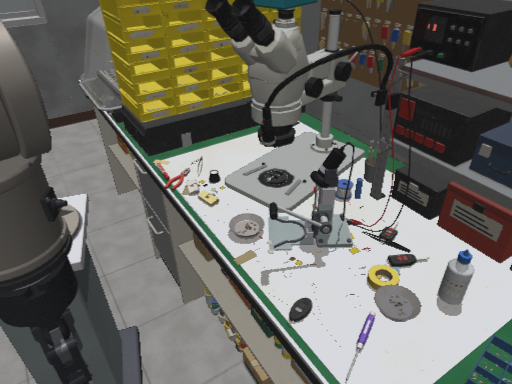

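The scene view shows the dish at about (262,241) with the stand behind the yellow bins. The side view shows the dish at (247,226), the stand at (320,225), the fob at (300,308) and the brass cylinder at (207,197). Next I'll get rough positions and enlarged crops.

```bash
cat > h.py <<'E'
from bench import *
import cv2,numpy as np
from scipy.optimize import least_squares
def P(c): 
    K=np.array([[c["fx"],0,c["cx"]],[0,c["fy"],c["cy"]],[0,0,1]]); return K,c["extrinsics"]
def proj(c,p):
    p=np.atleast_2d(p); E=c["extrinsics"]; q=p@E[:3,:3].T+E[:3,3]
    return np.c_[c["cx"]+c["fx"]*q[:,0]/-q[:,2], c["cy"]-c["fy"]*q[:,1]/-q[:,2]]
def ray(c,uv):
    E=c["extrinsics"];R=E[:3,:3]; C=-R.T@E[:3,3]
    d=R.T@np.array([(uv[0]-c["cx"])/c["fx"],-(uv[1]-c["cy"])/c["fy"],-1]); return C,d
def onz(c,uv,z):
    C,d=ray(c,uv); return C+d*(z-C[2])/d[2]
def tri(obs):  # [(cam,uv)]
    f=lambda p:np.concatenate([proj(c,p)[0]-uv for c,uv in obs])
    r=least_squares(f,onz(*obs[0],0.05)); return r.x,np.abs(r.fun).max()
def save(c,name,box=None,k=1):
    im=c["frame"][:,:,::-1]
    if box: im=im[box[1]:box[3],box[0]:box[2]]
    cv2.imwrite(name,cv2.resize(im,None,fx=k,fy=k,interpolation=cv2.INTER_CUBIC))
E
python3 - <<'E'
from h import *
a,b=capture("scene"),capture("side")
np.save("a.npy",a,allow_pickle=True);np.save("b.npy",b,allow_pickle=True)
for c in(a,b): print("C",ray(c,(0,0))[0])
print("dish",onz(a,(262,240),.023),onz(b,(247,225),.023),tri([(a,(262,240)),(b,(247,225))]))
print("fob",onz(b,(300,308),.01),onz(a,(295,185),.01),"brass",onz(b,(207,197),.01),onz(a,(255,298),.01),"nickel",onz(b,(193,187),.01),onz(a,(253,332),.01))
save(b,"pics/sidecrop.png",(220,130,400,265),4.4)
E
```

```text
C [0.19448926 0.60156049 0.72768768]
C [ 0.37398679 -0.96224636  0.67113395]
dish [ 0.56387704 -0.17849047  0.023     ] [ 0.57168734 -0.18641759  0.023     ] (array([ 0.56927519, -0.18371897,  0.01916661]), np.float64(1.1004568450661338))
fob [ 0.60491136 -0.47312308  0.01      ] [ 0.59972993 -0.47229283  0.01      ] brass [ 0.49914464 -0.00484529  0.01      ] [ 0.49637912 -0.01062393  0.01      ] nickel [0.46856231 0.06304686 0.01      ] [0.45841958 0.0715176  0.01      ]
```

View pics/sidecrop.png

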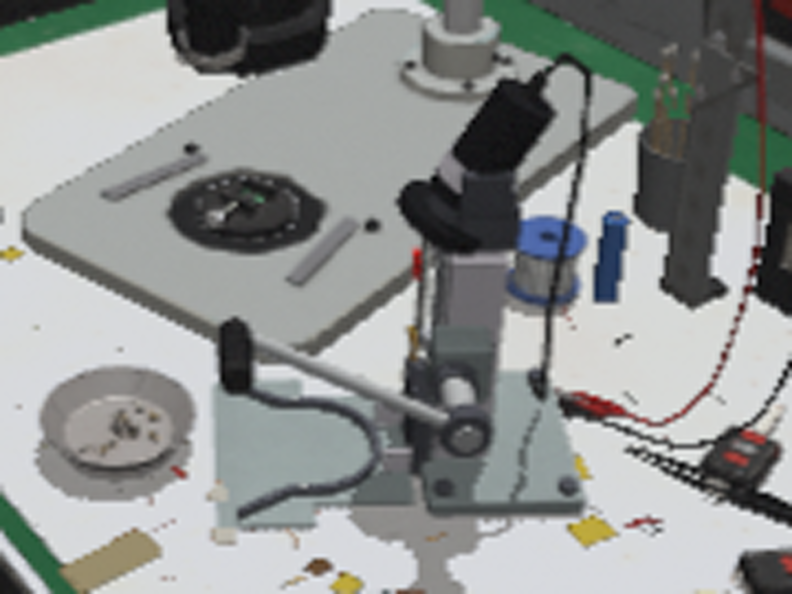

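The crop shows the dish rim centre at about (117,415), the stage front edge x≈215 (y 385–530), and the bar at (235,355). It also shows the hub at (465,432), the red clip at (418,265) and the brass pointer at (413,340). Now a rough stand fit and a wrist viewpoint.

```bash
python3 - <<'E'
from h import *
b=np.load("b.npy",allow_pickle=True).item()
g=lambda u,v:(220+u/4.4,130+v/4.4)
obs=[((-.043,-.068,.0025),g(220,530)),((-.043,.068,.0025),g(215,385)),((.156,-.062,.006),g(583,506)),((.156,.062,.006),g(543,371)),((.064,-.062,.006),g(430,512))]
def W(p,q):
    c,s=np.cos(p[2]),np.sin(p[2]); q=np.atleast_2d(q); return np.c_[p[0]+c*q[:,0]-s*q[:,1],p[1]+s*q[:,0]+c*q[:,1],q[:,2]]
f=lambda p:(proj(b,W(p,[o[0] for o in obs]))-[o[1] for o in obs]).ravel()
r=least_squares(f,[.7,-.25,0]); print(r.x,r.fun.round(1))
# bar & hub
p=r.x
for n,uv,z in(("hub",g(465,432),.09),("bar",g(235,355),.157),("clip",g(418,265),.09),("tip",g(413,340),.06)):
    w=onz(b,uv,z); c,s=np.cos(p[2]),np.sin(p[2]); d=w[:2]-p[:2]; print(n,w,"stand:",c*d[0]+s*d[1],-s*d[0]+c*d[1])
for yaw in np.arange(-3,3.2,.5):
    q=ik([.48,-.25,.36],[np.pi,0,yaw]); print(round(yaw,2),None if q is None else np.round(q,2))
E
```

```text
[ 0.67225654 -0.22717129 -0.28017213] [ 3.2  0.   1.6 -0.3 -0.8  0.2 -1.6  0.9 -2.3  0.1]
hub [ 0.7220568  -0.33768698  0.09      ] stand: 0.0784183599204269 -0.09243561879321896
bar [ 0.5996122  -0.31775443  0.157     ] stand: -0.0447636340377557 -0.10713880144541897
clip [ 0.76400025 -0.18423117  0.09      ] stand: 0.07629257856838724 0.06663486484042627
tip [ 0.74807925 -0.21685105  0.06      ] stand: 0.07001245899812557 0.030884410932300876
-3.0 [ 0.86  0.14 -0.55  1.66  0.07  1.36  2.01]
-2.5 [ 1.25  0.22 -1.04  1.64  0.19  1.39  2.4 ]
-2.0 None
-1.5 [ 0.31  0.1   0.05  1.69 -0.01  1.35 -2.7 ]
-1.0 [ 0.37  0.1  -0.01  1.69  0.    1.35 -2.21]
-0.5 [ 0.41  0.1  -0.05  1.69  0.01  1.35 -1.72]
0.0 [ 0.46  0.1  -0.1   1.68  0.01  1.35 -1.22]
0.5 [ 0.49  0.11 -0.14  1.68  0.02  1.36 -0.73]
1.0 [ 0.57  0.11 -0.23  1.68  0.03  1.36 -0.23]
1.5 [ 0.65  0.12 -0.32  1.67  0.04  1.36  0.25]
2.0 [ 0.72  0.12 -0.39  1.67  0.05  1.36  0.75]
2.5 [ 0.77  0.13 -0.46  1.67  0.06  1.36  1.24]
3.0 [ 0.83  0.13 -0.52  1.66  0.07  1.36  1.73]
```

```bash
python3 - <<'E'
from h import *
move_to([.509,-.18,.30],[np.pi,0,2.86]); 
c=capture("wrist"); np.save("w1.npy",c,allow_pickle=True); a=capture("scene");np.save("a1.npy",a,allow_pickle=True)
save(c,"pics/w1.png",None,1.56); print(sense()["clock"],sense()["position"])
E
```

```text
2.3 [ 0.50877984 -0.18080729  0.29974851]
```

View pics/w1.png

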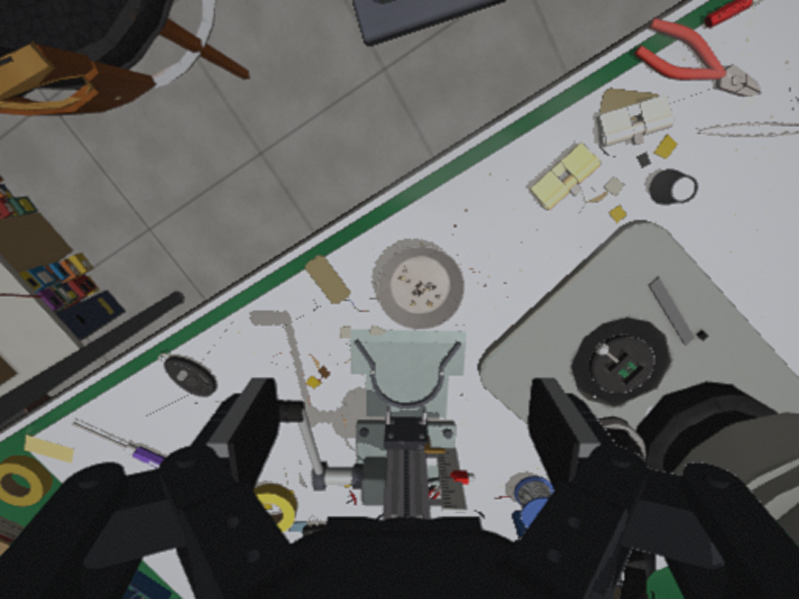

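The wrist view, in enlarged pixels, shows:
- dish rim centre (418,284)
- stage lip corners (351,331) and (466,330)
- horseshoe back about (405,405)
- foot front corners (357,420) and (456,420)
- bar (290,410), hub (318,478), red clip (460,477) and pointer (432,450)

I'll refit the stand with both cameras.

```bash
cat >> h.py <<'E'
def W(p,q):
    c,s=np.cos(p[2]),np.sin(p[2]); q=np.atleast_2d(q); return np.c_[p[0]+c*q[:,0]-s*q[:,1],p[1]+s*q[:,0]+c*q[:,1],q[:,2]]
def S(p,w):
    c,s=np.cos(p[2]),np.sin(p[2]); d=np.asarray(w)[:2]-p[:2]; return np.array([c*d[0]+s*d[1],-s*d[0]+c*d[1],w[2]])
E
python3 - <<'E'
from h import *
b=np.load("b.npy",allow_pickle=True).item();w=np.load("w1.npy",allow_pickle=True).item()
g=lambda u,v:(220+u/4.4,130+v/4.4); k=lambda u,v:(u/1.56,v/1.56)
obs=[(b,(-.057,-.068,0),g(220,530)),(b,(-.057,.068,0),g(215,385)),(b,(.156,-.062,.006),g(583,506)),(b,(.156,.062,.006),g(543,371)),(b,(.064,-.062,.006),g(430,512)),
(w,(-.057,-.068,0),k(351,331)),(w,(-.057,.068,0),k(466,330)),(w,(.064,-.062,.006),k(357,420)),(w,(.064,.062,.006),k(456,420)),(w,(.041,0,.0075),k(406,405))]
for sel in(obs[:5],obs[5:],obs):
    f=lambda p:np.concatenate([proj(c,W(p,q))[0]-uv for c,q,uv in sel])
    r=least_squares(f,[.67,-.22,-.28]); print(r.x,r.fun.round(1))
p=r.x; np.save("p.npy",p)
a=np.load("a.npy",allow_pickle=True).item()
dw=onz(w,k(418,284.5),.023); ds,e=tri([(w,k(418,284.5)),(b,(247,225)),(a,(262,240))]); print("dish",dw,ds,e,"stand",S(p,dw))
print("brass",onz(w,k(566,176),.017),"nickel",onz(w,k(635,120),.017),"fob",onz(w,k(190,375),.015))
for n,uvw,uvb in(("bar",(290,410),(235,355)),("hub",(318,478),(465,432)),("clip",(458,478),(418,265)),("tip",(440,450),(413,340))):
    x,e=tri([(w,k(*uvw)),(b,g(*uvb))]); print(n,x.round(4),round(e,1),"stand",S(p,x).round(4))
E
```

```text
[ 0.67862556 -0.22631739 -0.28819764] [-0.3  0.1 -1.1 -0.2  1.2 -0.2  0.6  0.6 -0.3 -0.6]
[ 0.67595589 -0.22418889 -0.29188918] [-0.9 -1.5  0.  -0.3 -0.1  0.6  0.4  1.   0.6  0.5]
[ 0.67710093 -0.22485213 -0.29052853] [-1.2 -0.2 -1.7 -0.4  0.3 -0.3 -0.1  0.5 -1.2 -0.8 -1.1 -0.8 -0.2  0.3
 -0.2  1.2  0.3  1.5  0.5  1.1]
dish [ 0.56546349 -0.18051925  0.023     ] [ 0.56785348 -0.18156137  0.01893203] 1.8338875458902066 stand [-0.11965854  0.0104955   0.023     ]
brass [ 0.4992575 -0.0070696  0.017    ] nickel [0.46600936 0.06589556 0.017     ] fob [ 0.59957225 -0.46750163  0.015     ]
bar [ 0.6038 -0.3084  0.1501] 0.4 stand [-0.0463 -0.1011  0.1501]
hub [ 0.7225 -0.3377  0.0904] 0.2 stand [ 0.0758 -0.0951  0.0904]
clip [ 0.7591 -0.1937  0.0969] 0.1 stand [0.0696 0.0533 0.0969]
tip [ 0.753  -0.2082  0.0534] 0.2 stand [0.068  0.0377 0.0534]
```

```bash
python3 - <<'E'
from h import *
p=np.load("p.npy"); O=[np.pi,0.17,p[2]+np.pi]
T=lambda x,y,z:W(p,(x,y,z))[0]
command_gripper(0.47)
move_to(T(-.215,.0105,.12),O); servo_line(T(-.215,.0105,.009),speed=.1)
s=sense(); print(s["position"],s["gripper_width"],s["ft_force"],s["clock"])
h=servo_line(T(-.10,.004,.009),speed=.05,contact_N=6); s=sense();print(h,S(p,s["position"]),s["ft_force"],s["clock"])
h=servo_line(T(-.070,.0,.009),speed=.04,contact_N=6); s=sense();print(h,S(p,s["position"]),s["ft_force"],s["clock"])
c=capture("wrist");b=capture("side")
im=np.vstack([cv2.resize(c["frame"],None,fx=1.2,fy=1.2)[:460][:,:,::-1][60:],cv2.resize(b["frame"][150:270,200:400],(614,190))[:,:,::-1]]);cv2.imwrite("pics/push.png",im)
E
```

```text
[ 0.47447693 -0.15327149  0.00949622] 0.47349300843688363 [-0.02847485 -0.29523995  0.0410416 ] 4.8417
False [-0.10013023  0.00401149  0.00901107] [ 0.109641  -0.4626935 -0.3585134] 7.2917
False [-7.02758157e-02  3.47605329e-05  8.86794021e-03] [-0.69616639  0.33963127  0.76110855] 8.2
```

View pics/push.png

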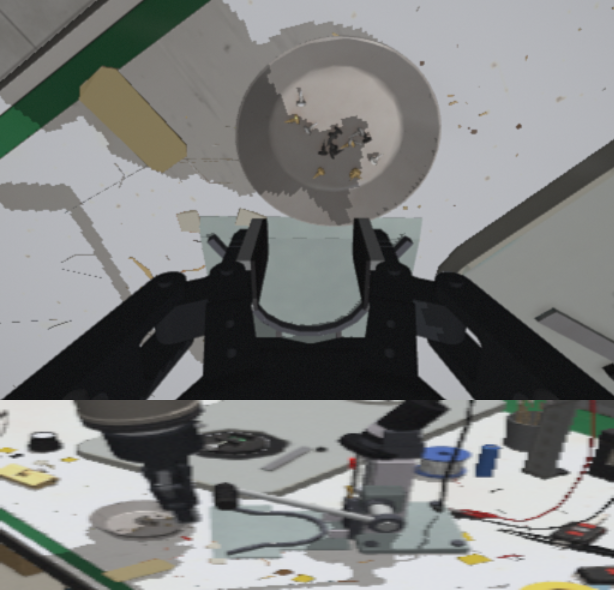

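The dish is still near its old place, at push.png (340,130), and the fingers now stand past it at (255–370,225). They seem to have passed over it, so I'll check the numbers before moving.

```bash
python3 - <<'E'
from h import *
p=np.load("p.npy")
c=capture("wrist");b=capture("side"); s=sense(); x=s["position"]; print(x,s["tcp_rot"],s["gripper_width"],s["ft_force"])
print("tcp in side",proj(b,x),"wrist*1.2-60",proj(c,x)*1.2-[0,60])
# dish now from wrist: extents x 237..440, y 37..224 -> centre
for z in(.0,.023,.026): print(S(p,onz(c,(338.5/1.2,(131+60)/1.2),z)))
print("dish old in wrist img",proj(c,[.5667,-.181,.023])*1.2-[0,60], "side dish 244,224",S(p,onz(b,(244.5,224),.023)))
from scipy.spatial.transform import Rotation as R
Rm=R.from_euler("xyz",s["tcp_rot"]).as_matrix()
for h in(-.013,-.0065,0):
  for sg in(-1,1): print(h,proj(c,x+Rm@np.array([0,sg*.02,h]))*1.2-[0,60])
for y0,uv in((-.02,(255,225)),(.02,(370,225))): print(uv)
E
```

```text
[ 0.60988128 -0.20471923  0.00901817] [-3.14154564  0.1699284   2.85117814] 0.46416969746331754 [-0.37046773  0.57233775  0.12005956]
tcp in side [[262.94353894 230.27338309]] wrist*1.2-60 [[309.55378044 208.80854946]]
[-0.11312628  0.01518711  0.        ]
[-0.12228248  0.01309819  0.023     ]
[-0.12347677  0.01282572  0.026     ]
dish old in wrist img [[332.1970049  139.11154945]] side dish 244,224 [-0.11868851  0.01109669  0.023     ]
-0.013 [[271.21186612 219.51036153]]
-0.013 [[347.82247922 219.50807616]]
-0.0065 [[272.54111706 213.97754547]]
-0.0065 [[346.53365958 213.97454049]]
0 [[273.78252522 208.81036236]]
0 [[345.33002271 208.8067363 ]]
(255, 225)
(370, 225)
```

```bash
python3 - <<'E'
from h import *
p=np.load("p.npy"); b=np.load("b.npy",allow_pickle=True).item(); w=np.load("w1.npy",allow_pickle=True).item()
n=np.array([-np.sin(p[2]),np.cos(p[2]),0])
for uv in((402,205),(425,235),(480,245),(515,90)):
    C,d=ray(b,(220+uv[0]/4.4,130+uv[1]/4.4)); o=np.array([p[0],p[1],0]); t=n@(o-C)/(n@d); print(uv,S(p,C+t*d).round(3))
T=lambda x,y,z:W(p,(x,y,z))[0]
servo_line(T(-.045,0,.009+.003),speed=.05); servo_line(T(-.06,0,.14),speed=.15)
O=[np.pi,0,p[2]+np.pi]
servo_line(T(-.20,.0115,.14),ori=O,speed=.2)
servo_line(T(-.20,.0115,.012),speed=.15)
h=servo_line(T(-.20,.0115,-.015),speed=.02,contact_N=2.5); s=sense(); print(h,s["position"],s["ft_force"],s["gripper_width"],s["clock"])
z0=s["position"][2]; servo_line(s["position"]+[0,0,.004],speed=.03)
np.save("z0.npy",z0)
a=capture("side"); save(a,"pics/touch.png",(200,150,360,270),5)
E
```

```text
(402, 205) [ 0.049 -0.     0.173]
(425, 235) [ 0.063 -0.     0.153]
(480, 245) [ 0.094 -0.     0.146]
(515, 90) [ 0.105 -0.     0.243]
False [ 0.48887104 -0.15659295 -0.01488364] [0.18996213 0.48575291 0.74103498] 0.4688125005669185 13.4083
```

View pics/touch.png

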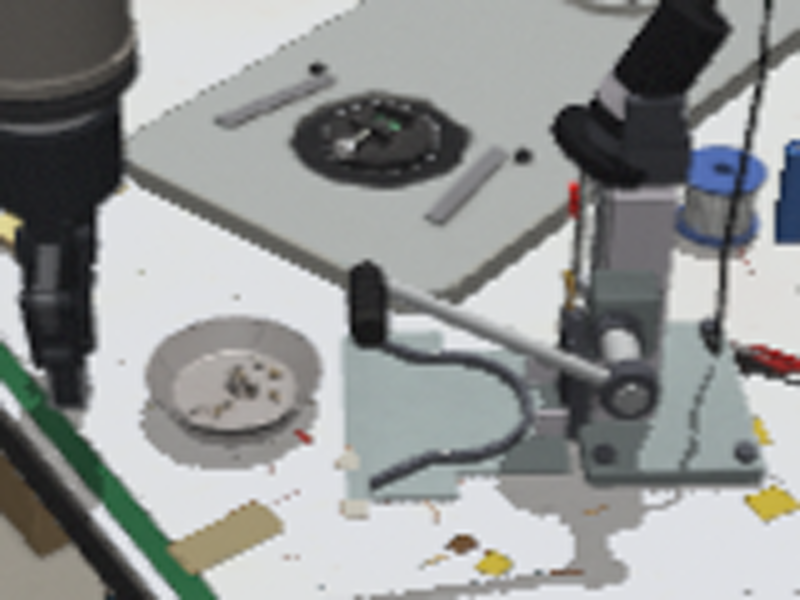

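The touch test never met the bench, even with the TCP at −15 mm. So at this opening the fingertips sit well back of the TCP, which is why they passed over the rim. The picture shows the dish unmoved at (235,380) and the fingers behind it at (70,400). I'll carry on down to contact.

```bash
python3 - <<'E'
from h import *
p=np.load("p.npy"); s=sense(); x=s["position"]
h=servo_line([x[0],x[1],-.035],speed=.02,contact_N=2.5); s=sense(); print(h,s["position"],s["ft_force"],s["clock"])
z0=s["position"][2]; np.save("z0.npy",z0)
if h: servo_line(s["position"]+[0,0,.004],speed=.03)
s=sense();print(s["position"],s["ft_force"],s["clock"])
E
```

```text
True [ 0.48896725 -0.15660499 -0.03119029] [-1.75759639 -0.06934202 11.08049732] 14.6833
[ 0.48903517 -0.15665192 -0.02713964] [-0.95783987 -0.93515199  0.26898733] 14.9833
```

```bash
python3 - <<'E'
from h import *
p=np.load("p.npy"); T=lambda x,y,z:W(p,(x,y,z))[0]
for x,y,z,v in((-.17,.0105,-.0262,.06),(-.115,.003,-.0262,.06),(-.085,0,-.0252,.05)):
    h=servo_line(T(x,y,z),speed=v,contact_N=8); s=sense(); print(h,S(p,s["position"]).round(4),s["ft_force"].round(2),s["clock"])
    if h: break
c=capture("wrist");b=capture("side")
im=np.vstack([cv2.resize(c["frame"],None,fx=1.2,fy=1.2)[:460][:,:,::-1][60:],cv2.resize(b["frame"][150:270,200:400],(614,190))[:,:,::-1]]);cv2.imwrite("pics/push2.png",im)
E
```

```text
False [-0.1702  0.0105 -0.0264] [-0.99  0.75 -1.02] 15.6333
False [-0.1152  0.0031 -0.0262] [-0.42 -0.83 -0.02] 16.7083
False [-0.085   0.     -0.0253] [-0.4   0.44  0.19] 17.4583
```

View pics/push2.png

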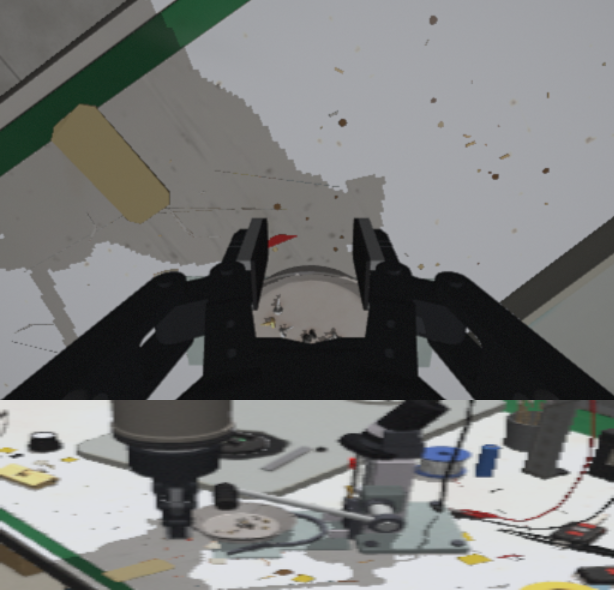

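The dish is now cradled between the fingers and riding over the lip onto the stage: rim back at (310,270), side view (240,522). I'll push it on until it meets the back.

```bash
python3 - <<'E'
from h import *
p=np.load("p.npy"); T=lambda x,y,z:W(p,(x,y,z))[0]
h=servo_line(T(-.068,0,-.022),speed=.05,contact_N=8); s=sense(); print(h,S(p,s["position"]).round(4),s["ft_force"].round(2),s["clock"])
h=servo_line(T(-.03,0,-.022),speed=.03,contact_N=6); s=sense(); print(h,S(p,s["position"]).round(4),s["ft_force"].round(2),s["clock"])
servo_line(T(S(p,s["position"])[0]-.05,0,-.022),speed=.1)
# back off, rise, look from camera height to stage + pointer
servo_line(T(-.17,0,.14),speed=.3)
c=capture("wrist");b=capture("side");np.save("w2.npy",c,allow_pickle=True);np.save("b2.npy",b,allow_pickle=True)
im=np.vstack([cv2.resize(c["frame"][150:384],None,fx=1.5,fy=1.5),cv2.resize(b["frame"][150:270,200:400],(768,240))])[:,:,::-1];cv2.imwrite("pics/home.png",im)
print(im.shape,sense()["clock"])
E
```

```text
False [-0.0678  0.0001 -0.0221] [ 0.39 -0.26 -0.87] 18.0583
True [-0.0493 -0.0003 -0.0227] [-3.09  0.46  2.08] 18.8
(591, 768, 3) 20.2917
```

View pics/home.png

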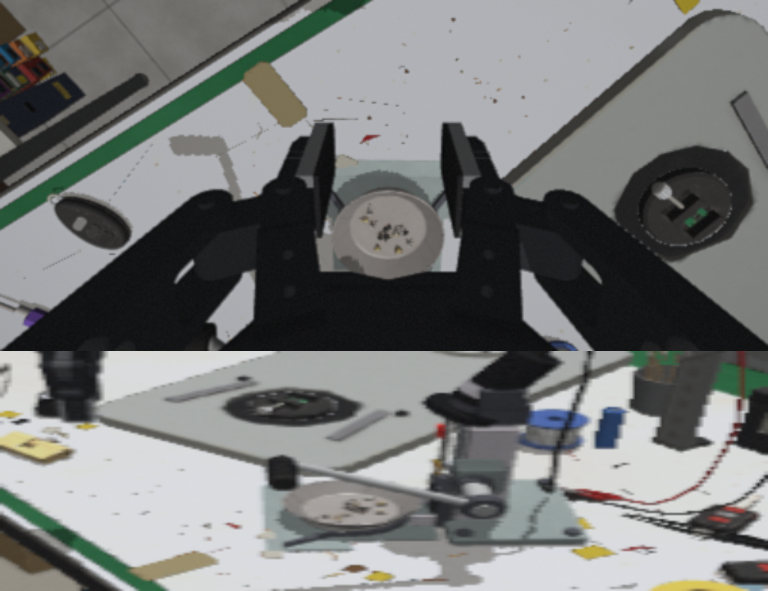

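```bash
cat >> h.py <<'E'
def look(name):
    p=np.load("p.npy")
    move_to(W(p,(-.09,.03,.20))[0],[np.pi,0.6,p[2]+np.pi])
    c=capture("wrist"); np.save(name+".npy",c,allow_pickle=True); print(sense()["clock"]); return c
E
python3 - <<'E'
from h import *
p=np.load("p.npy")
w2=np.load("w2.npy",allow_pickle=True).item();b2=np.load("b2.npy",allow_pickle=True).item()
print("rim back",S(p,onz(w2,(388/1.5,150+188/1.5),.0255)),"L",S(p,onz(w2,(333/1.5,150+230/1.5),.0255)),"R",S(p,onz(w2,(443/1.5,150+230/1.5),.0255)))
print("side centre",S(p,onz(b2,(200+348/3.84,150+(503-351)/2),.0255)))
print("expected w2 centre px",(proj(w2,W(p,(.003,0,.0255)))-[0,150])*1.5)
c=look("l1"); uv=proj(c,W(p,(.07,.045,.08)))[0]; print(uv)
x,y=int(uv[0]),int(uv[1]); x0,y0=max(0,x-75),max(0,y-60); print(x0,y0)
save(c,"pics/l1.png",(x0,y0,min(512,x0+150),min(384,y0+115)),5)
E
```

```text
rim back [-0.04822726  0.00029656  0.0255    ] L [-0.00758866 -0.04525392  0.0255    ] R [-0.00759367  0.04580628  0.0255    ]
side centre [ 0.00247553 -0.00520076  0.0255    ]
expected w2 centre px [[387.66505016 240.45017136]]
21.025
[269.41111682 208.85671262]
194 148
```

View pics/l1.png

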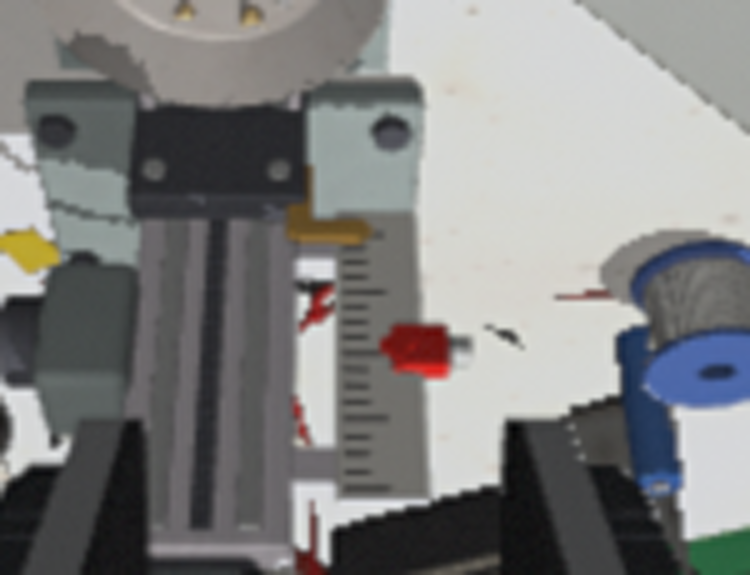

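The look shows the brass pointer tip at crop (372,231), the red clip tip at (381,346), and long scale ticks at y 292, 353, 417 and 488. The dish rim reaches the carriage at y≈106.

```bash
cat >> h.py <<'E'
def onx(c,p,uv,X):  # intersect ray with stand plane x=X -> stand coords
    C,d=ray(c,uv); n=np.array([np.cos(p[2]),np.sin(p[2]),0]); t=(X-n@(C-[p[0],p[1],0]))/(n@d); return S(p,C+t*d)
E
python3 - <<'E'
from h import *
p=np.load("p.npy"); c=np.load("l1.npy",allow_pickle=True).item(); k=lambda u,v:(194+u/5,148+v/5)
print("rim front",S(p,onz(c,k(240,106),.0255)))
tip=S(p,onz(c,k(372,231),.060)); print("tip",tip)
for X in(tip[0],tip[0]+.004,.068,.076): print(X,[onx(c,p,k(*u),X).round(4)[2] for u in((372,231),(381,346),(381,292),(381,353),(381,417),(381,488))])
E
```

```text
rim front [0.04856977 0.005942   0.0255    ]
tip [0.06279139 0.04381878 0.06      ]
0.06279138596440846 [np.float64(0.06), np.float64(0.0981), np.float64(0.0808), np.float64(0.1002), np.float64(0.1194), np.float64(0.1393)]
0.06679138596440846 [np.float64(0.057), np.float64(0.0956), np.float64(0.0781), np.float64(0.0978), np.float64(0.1172), np.float64(0.1373)]
0.068 [np.float64(0.0561), np.float64(0.0948), np.float64(0.0772), np.float64(0.097), np.float64(0.1165), np.float64(0.1367)]
0.076 [np.float64(0.0502), np.float64(0.0898), np.float64(0.0718), np.float64(0.0921), np.float64(0.1121), np.float64(0.1328)]
```

Ticks come out at 20 mm spacing (0.081, 0.100, 0.119, 0.139), so the plane is right. The mark is at about 0.098, a 38 mm rise or lever 0.845 rad. I'll touch the bar, press to 0.80 and measure.

```bash
cat >> h.py <<'E'
HX,HY=.0758,-.100
def arc(p,th,off): a=.5-th; return W(p,(HX-.14*np.cos(a),HY,.09+.14*np.sin(a)+.009+off))[0]
def gap(c):  # colour-detect clip tip and pointer tip, heights in plane x=.0628
    p=np.load("p.npy"); hsv=cv2.cvtColor(c["frame"],cv2.COLOR_RGB2HSV).astype(int); H,Sa,V=hsv[...,0],hsv[...,1],hsv[...,2]
    uv=proj(c,W(p,(.0628,.046,.098)))[0].astype(int); out={}
    for n,m in(("clip",((H<6)|(H>174))&(Sa>150)&(V>90)),("brass",(H>13)&(H<28)&(Sa>130)&(V>60))):
        m=m.astype(np.uint8); w=np.zeros_like(m); w[uv[1]-35:uv[1]+35,uv[0]-20:uv[0]+25]=1
        if n=="clip": w[:,:uv[0]-6]=0
        k,l,st,ce=cv2.connectedComponentsWithStats(m*w)
        if k<2: print(n,"none"); continue
        i=1+st[1:,4].argmax(); ys,xs=np.where(l==i); u=xs.min() if n=="clip" else xs.max()
        v=ys[np.abs(xs-u)<=1].mean(); out[n]=onx(c,p,(u+.5,v+.5),.0628); print(n,(u,round(v,1)),st[i],out[n].round(4))
    return out
E
python3 - <<'E'
from h import *
gap(np.load("l1.npy",allow_pickle=True).item())
p=np.load("p.npy"); O=[np.pi,0,p[2]+np.pi]
a=arc(p,0,0)
servo_line(W(p,(-.10,.02,.24))[0],ori=O,speed=.25); command_gripper(0.0)
servo_line([a[0],a[1],.20],speed=.25)
h=servo_line([a[0],a[1],.13],speed=.04,contact_N=2); s=sense(); off=s["position"][2]-a[2]; print(h,"off",off,s["ft_force"].round(1),s["clock"])
np.save("off.npy",off)
if h and abs(off)<.03:
    for th in(.2,.4,.6,.8):
        h=servo_line(arc(p,th,off),speed=.08,contact_N=25); s=sense(); print(th,h,S(p,s["position"]).round(4),s["ft_force"].round(1),s["clock"])
        if h: break
E
```

```text
clip (np.int64(270), np.float64(216.8)) [270 213  13  10 100] [0.0628 0.0458 0.0982]
brass (np.int64(267), np.float64(194.0)) [252 189  16   8  72] [0.0628 0.0425 0.0605]
True off -0.03061073873042197 [-1.4  0.2  2.6] 25.0667
```

The contact offset of −31 mm matches the one found on the bench, so I'll proceed, stopping a little short before measuring.

```bash
python3 - <<'E'
from h import *
p=np.load("p.npy"); off=float(np.load("off.npy"))
for th in(.25,.5,.75):
    h=servo_line(arc(p,th,off),speed=.09,contact_N=25); s=sense(); print(th,h,S(p,s["position"]).round(4),s["ft_force"].round(1),s["clock"])
    if h: break
b=capture("side"); np.save("b3.npy",b,allow_pickle=True)
x=sense()["position"]; servo_line(x+[0,0,.03],speed=.2)
servo_line(W(p,(-.12,-.06,.24))[0],speed=.35); 
g=gap(look("l2"))
E
```

```text
0.25 False [-0.0597 -0.1     0.1032] [ 0.6  0.8 -0.8] 25.6
0.5 False [-0.0642 -0.0999  0.0686] [-1.1 -0.1 -0.6] 26.1417
0.75 False [-0.0601 -0.0999  0.0338] [0.4 1.1 0.5] 26.6833
28.65
clip (np.int64(271), np.float64(216.0)) [271 213  13  10 107] [0.0628 0.0468 0.0979]
brass (np.int64(267), np.float64(213.7)) [251 204  17  13  81] [0.0628 0.0415 0.0943]
```

The pointer has risen 33.8 mm, exactly 0.75 rad, with 3.6–3.9 mm left, so the target is 0.835 rad.

```bash
python3 - <<'E'
from h import *
p=np.load("p.npy"); off=float(np.load("off.npy")); O=[np.pi,0,p[2]+np.pi]
servo_line(W(p,(-.12,-.06,.20))[0],ori=O,speed=.35)
a=arc(p,.75,off); servo_line(a+[0,0,.03],speed=.3); servo_line(a+[0,0,.002],speed=.12)
h=servo_line(arc(p,.835,off),speed=.03,contact_N=25); s=sense(); print(h,S(p,s["position"]).round(4),s["ft_force"].round(1),s["clock"])
servo_line(s["position"]+[0,0,.04],speed=.2); servo_line(W(p,(-.12,-.06,.24))[0],speed=.35)
c=look("l3"); gap(c); save(c,"pics/l3.png",(194,100,344,215+40),3.8); b=capture("side")
im=np.hstack([cv2.imread("pics/l3.png"),]); 
sb=cv2.resize(b["frame"][150:270,230:380],(570,456))[:,:,::-1]
A=cv2.resize(im,(400,413)); B=cv2.resize(sb,(400,413)); cv2.imwrite("pics/fin.png",np.hstack([A,B]))
E
```

```text
False [-0.056  -0.1     0.0224] [ 2.2 -0.3  2.4] 31.9167
33.8917
clip (np.int64(270), np.float64(216.0)) [270 213  14  10 107] [0.0628 0.0455 0.0979]
brass (np.int64(268), np.float64(216.0)) [251 210  18   9  79] [0.0628 0.0428 0.0979]
```

View pics/fin.png

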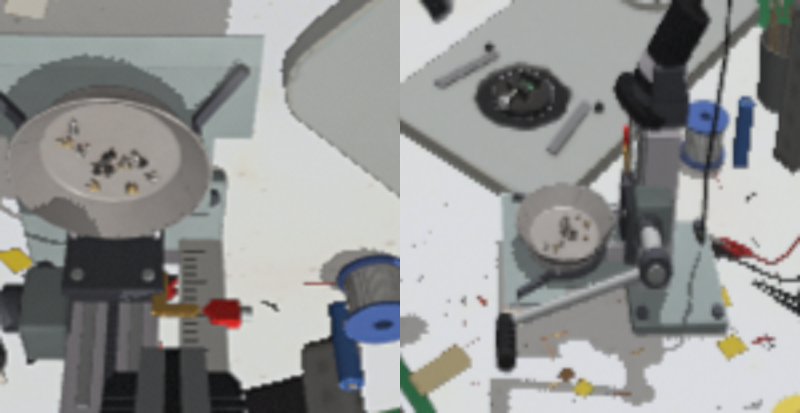

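The pointer tip at (200,309) meets the red clip tip at (207,311). The dish lies flat in the nest on the raised stage, the lever is down, and the gripper is clear of everything. Handing in.

```bash
python3 - <<'E'
from bench import *
print(sign_off())
E
```

```text
the job is handed in; nothing more can be done
None
```

The dish is home and flat in the nest and the stage is raised with the pointer level with the red mark (both measure 0.098 m); I handed the job in just after 34 s of the 45 s allowed, with the gripper clear, and the sign-off returned no verdict.

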